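# Overview picture through the widest lens of the inspection camera

### The job

Take an overview picture of the board on the inspection camera's stand: push the finger tabs of the revolving lens turret round until the widest of its four lenses has clicked into place under the camera, and only then press the round capture button on top of the camera fully down and let it come up again. Push and press lightly with the fingertips only: grip and lift nothing, do not press the button while another lens is under the camera, and leave the board and the loose things around the stand where they lie.

Things in the scene. Friction and masses are not known exactly. Their poses are not given: they have to be found in the camera images.
- turret_axis (a point): Point on the vertical axis of the lens turret, level with the upper face of its disc, 201 mm above the table; does not turn with the disc. Its x axis points to the rear of the stand (towards the camera), z up. The disc: bare metal, radius 63.5 mm, 16 mm thick; the lens mounts rise 3 mm above it. Its front half, towards the robot, is open from above.
- tab_mid (a point): Middle of one of the four finger tabs on the disc's rim: upright radial metal plates 6 mm thick, reaching from 62 to 92 mm from the turret axis and from 6 mm below to 20 mm above the disc's upper face. This one is 45 degrees counter-clockwise, seen from above, from the widest lens; the others follow at every 90 degrees. The point is 77 mm from the axis and 10 mm above the disc's face.
- camera_mid (a point): Centre of the black camera, 52 x 52 x 40 mm, on the optical axis, 258 mm above the table. It sits on a grey arm, 44 mm wide, whose underside is 26 mm above the disc's face and which reaches from the column, 116 mm behind the turret axis, to 20 mm in front of that axis. The tabs pass under the arm.
- stand: The camera stand, fixed; origin on the table under the turret axis, x to the rear, front towards the robot. Its grey foot is 182 mm wide and 14 mm thick and reaches from 50 mm in front of the turret axis to 137 mm behind it. The column behind ends 290 mm above the table.
- optical_axis (a point): Point on the camera's vertical optical axis, 42 mm from the turret axis towards the rear of the stand, 3 mm above the disc's upper face; fixed to the stand.
- lens_wide (a point): Centre of the upper face of the widest lens (glass 31 mm across, black mount 37 mm), 42 mm from the turret axis; turns with the disc. The other lenses (glass 24, 18 and 13 mm) follow at 90, 180 and 270 degrees counter-clockwise seen from above; the tabs stand half-way between. One to four small studs on the disc count each lens's power, one for the widest.
- turret (a joint): Turning of the disc, rad, counter-clockwise from above, endless; 0 or any whole turn = widest lens under the camera; at the start at least 1 rad away from that. At each quarter turn a spring plunger at the rear clicks between two lobes: within 0.08 rad it draws the disc home, from 0.1 to 0.2 rad it pushes it away (about 4 N at a tab gets over). Elsewhere the disc stays where it is left.
- capture_top (a point): Centre of the top of the round grey capture button, 22 mm across, standing up in a dark ring on top of the camera, on the optical axis, 300 mm above the table; it sinks with the button.
- capture (a joint): Travel of the capture button, m: 0 up, 0.006 fully down; the picture is taken beyond 0.004. Its spring takes 1.2 N at first and 4 N fully down.
- board_mid (a point): Centre of the green circuit board under inspection, 110 x 170 x 24 mm, lying loose on four standoffs on the foot under the turret; its top parts end about 38 mm above the table.
- tweezers_loose: Black tweezers, 120 x 12 x 9 mm, loose on the table; origin under the centre, length along y.
- driver: Fine black screwdriver, 150 x 13 x 13 mm, loose on the mat; origin under the centre, length along y.
- tape: Roll of amber tape, 51 mm across, 19 mm high, loose on the mat; origin under the centre.
- flux: Small flux bottle with a needle cap, 30 mm across, 82 mm high, loose on the mat; origin under the centre.
- sink: Finned heat sink, 40 x 40 x 20 mm, loose on the bench to the right of the stand; origin under the centre.

How it is judged:
By the outcome, as a careful person would: the job done as asked, in the order asked, and still so for the second after the job is handed in, with the robot touching nothing.
It also fails if it takes over 67 s, if anything falls off the work surface, if the arm or the gripper's body presses on something with over 40 N, if the wrist force passes 120 N, or if a joint passes its speed limit or range.

### The arm

A 6-joint arm with a two-finger parallel gripper is mounted at the origin on a cart in front of the work surface, level with it; the furniture and walls round the work are solid. World frame = base frame: x ahead of the robot, y to its left, z up, the work surface at z = 0. Lengths are in m, angles in rad, forces in N, time in s.
With the tool pointing down it reaches from about 0.35 to 0.875 m from the base axis. Payload 4.2 kg.
Tool frame: the origin (TCP) lies midway between the tips of the shut fingers; the grasp point (between the pads) lies 19 mm behind it; z points along the fingers, y is the line along which they close (so a half turn about z gives the same grasp; the last joint's range is limited). The gripper opens to 85 mm and grips with 20 to 120 N. Pads are 22 mm wide; open, the fingers measure 114 mm over their backs; the gripper's body (76 mm by 85 mm) begins 54 mm behind the grasp point. The pads swing forward as they close: fully open they stand 13 mm farther back than shut.
Start: joints at [1.394, 0.385, 0.008, 0, -1.194, -0.259], TCP at [0.264, 0.567, 0.231] pointing down, gripper open.
Joint ranges: [-3.14, 3.14], [-1.21, 2.06], [-1.07, 1.41], [-3.16, 2.05], [-2.99, -0.16], [-3.1, 3.1]. Speed limits (rad/s): [2.79, 2.79, 3.14, 3.14, 3.14, 3.14].

### API

Orientations are given as a unit quaternion [x, y, z, w].
In Python, from workcell import observe, get_image, close_job, find_in, silhouettes, place_of gives the robot as it stands.
- The arm moves only by the shell command python3 -m inch 'ROWS'. ROWS is JSON, a list of rows, each a list of 5 numbers: the opening, from 0 (shut) to 1 (fully open), then the shift along the tool's x, y, z as a fraction of full scale, then the turn about the tool's z as a fraction of full scale. In form: [[grip, x, y, z, roll], ...]. A call has exactly 8 rows; each row is the pose to reach, as a shift and turn from the pose commanded when the call began, along the tool's axes at that moment; what a row does not reach only later rows make up. Full scale, the value 1, is 0.3 m for a shift and pi/2 rad for a turn. A row lasts 1/12 s, in which the tool goes at most 41.7 mm and 7.16 degrees, less where a joint would pass 70% of its speed; a pose out of reach is approached as far as the arm can. A call with a number of a shift or a turn outside -1 to 1 is refused whole. A call with a gripper value outside its range is refused whole. The fingers move at their own pace and stop on an object; the grip force is fixed at half the most. Time passes only in rows, so rows that repeat a pose let the fingers close, or fill a call up. It gives the time, the measured TCP pose, the force, the opening and the grip force at its end, in the units of the state.
- observe(): the state, without advancing time (a new reading comes with each control period).
- get_image(name): name is "side" or "top" or "wrist"; returns a dict with "image" (384x512x3 uint8, red, green, blue), "range_z" (384x512 float32, m along the optical axis (not along the pixel's ray), 0 where there is no reading), "mtx" (3x3 intrinsics, pixels), "origin" and "attitude" of the camera in the world. Camera axes: x right, y up, looking along -z (the intrinsics and any distortion apply to the point x, -y, -z); pixel columns grow to the right and rows downward; lengths in m; the calibration is good to about 2 mm. A picture is of the moment at which its call begins.
- close_job(): hands the job in; it is judged then, once.
Trained networks look in a picture, given as the dict that the camera call returned (one of the last four; its "shot" number tells which), for a name from the list of things; names that differ only in an ending like _2 or _b are one class to them, and where a whole thing is asked for, a point or a joint stands for the part that bears it (a point fixed in the world has none). Each returns a list of dicts, best first, with "score" (0 to 1); they miss things now and then, are a little off and sometimes report something else, mostly with a low value. They report only what shows in the picture. A call takes as long as a camera call.
- find_in(picture, target): "position" ([x, y, z] in m, in the coordinates of the camera as it stood for that picture, good to about 4 mm: the middle of the surface that is visible of it).
- silhouettes(picture, target): "pixels" (384x512 bool, what is visible of it).
- place_of(picture, target): "position" ([x, y, z] in m, in the coordinates of the camera as it stood for that picture, good to about 4 mm: a listed point, or the origin of a listed thing).
The state is a dict: "time": time; "q": joint angles; "joint_vel": joint speeds; "joint_efforts": joint torques, N m; "tcp_pos": TCP position; "orientation": TCP orientation; "ft_force": force on the tool from outside, world axes, zero at the start; "moment": the same for the moment, N m; "opening": opening from 0.0 (shut) to 1.0 (fully open); "grip_force": force on a finger pad.
Only numpy, scipy, OpenCV 4.12 (cv2) and the standard library are available. Lean on these libraries where they do the work, as an engineer would, in place of code of your own. Each camera call takes 0.05 s, during which the arm holds its last target. There are 200 camera calls.

## Working session

There is one attempt and no reset: what is moved stays moved. The work goes in short steps, Python scripts to look and compute and a shell command to move; the robot and the scene stay as the last step left them, time stands still between calls to the robot, and variables do not carry over. Pictures are saved under pics/ and viewed, at most 10 in all, crops included, and the job is handed in when it is done.

```bash
mkdir -p pics
cat > h.py <<'E'
import numpy as np, cv2
from workcell import *
def w(p,x): 
    R=np.array(p["attitude"],float)
    if R.shape!=(3,3):
        from scipy.spatial.transform import Rotation as Ro
        R=Ro.from_quat(R).as_matrix()
    return R@np.array(x)+np.array(p["origin"])
def save(p,n): cv2.imwrite(f"pics/{n}.png",p["image"][:,:,::-1])
E
python3 - <<'E'
from h import *
o=observe();print({k:np.round(v,3) for k,v in o.items()})
for c in("top","side"):
    p=get_image(c);save(p,c+"0");print(c,p["origin"],p["attitude"])
    for t in("turret_axis","tab_mid","lens_wide","camera_mid","capture_top","optical_axis","stand"):
        r=place_of(p,t);print(t,[(round(a["score"],2),np.round(w(p,a["position"]),4)) for a in r[:3]])
E
```

```text
{'time': np.float64(0.0), 'q': array([ 1.394,  0.386,  0.007, -0.   , -1.194, -0.259]), 'joint_vel': array([ 0.001, -0.001, -0.001, -0.001, -0.   ,  0.   ]), 'joint_efforts': array([-1.0000e-03, -3.9229e+01,  1.8841e+01,  4.1860e+00, -5.0000e-03,
       -0.0000e+00]), 'tcp_pos': array([0.264, 0.566, 0.23 ]), 'orientation': array([ 0.976, -0.216, -0.   ,  0.001]), 'ft_force': array([-0.209,  0.273,  0.482]), 'moment': array([ 0.038, -0.019,  0.034]), 'grip_force': np.float64(0.0), 'opening': np.float64(1.001)}
top [0.36687424 0.29041549 1.48146488] [-0.01955844  0.02695933  0.71532296 -0.69799981]
turret_axis [(0.71, array([0.5293, 0.2344, 0.2029])), (0.48, array([5.82e-01, 6.05e-02, 2.00e-04]))]
tab_mid [(0.57, array([0.5583, 0.1678, 0.211 ]))]
lens_wide [(0.63, array([0.513 , 0.189 , 0.2026])), (0.41, array([0.5672, 0.239 , 0.2027]))]
camera_mid [(0.55, array([0.5668, 0.2409, 0.252 ]))]
capture_top [(0.46, array([ 0.3999,  0.4826, -0.0013])), (0.41, array([0.565 , 0.2362, 0.3012]))]
optical_axis [(0.84, array([0.5687, 0.2387, 0.2035]))]
stand [(0.94, array([ 0.5224,  0.2306, -0.0009]))]
side [0.43452945 1.13090857 0.87119869] [ 9.07949542e-04  4.29553346e-01  9.03040812e-01 -6.24910552e-04]
turret_axis [(0.89, array([0.5258, 0.2313, 0.2005])), (0.67, array([0.5696, 0.2367, 0.2965])), (0.35, array([0.5636, 0.2312, 0.0207]))]
tab_mid []
lens_wide [(0.88, array([0.5154, 0.1901, 0.2007]))]
camera_mid [(0.74, array([0.5683, 0.2396, 0.2602]))]
capture_top [(0.47, array([0.5718, 0.2364, 0.298 ]))]
optical_axis [(0.67, array([0.5684, 0.2428, 0.2053]))]
stand [(0.74, array([ 0.5269,  0.2318, -0.0019]))]
```

Run:
```python
import cv2,numpy as np
a=cv2.imread("pics/top0.png");b=cv2.imread("pics/side0.png")
cv2.imwrite("pics/both.png",np.vstack([cv2.resize(np.hstack([a,b]),(800,300)),np.hstack([cv2.resize(a[80:260,130:370],(400,300)),cv2.resize(b[100:280,100:340],(400,300))])]))
```

```text
(no output)
```

View pics/both.png

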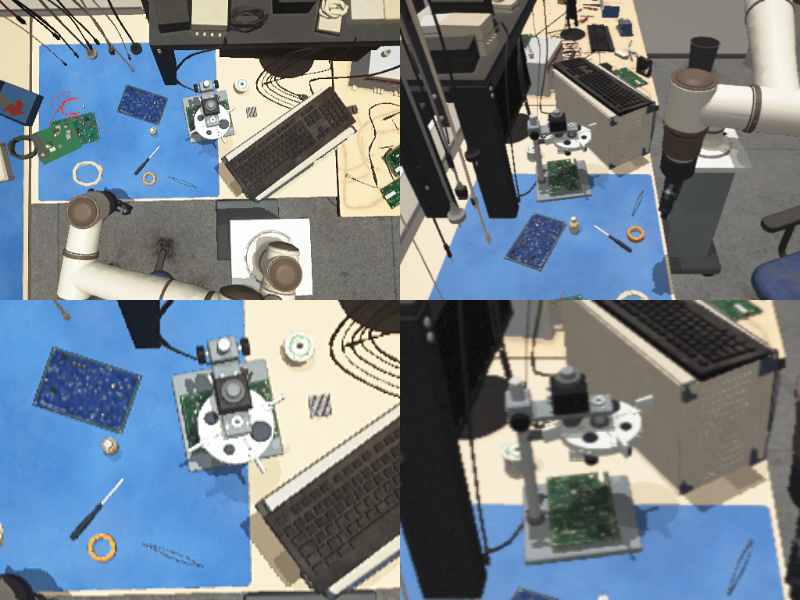

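```bash
cat >> h.py <<'E'
def cloud(p):
    K=np.array(p["mtx"]);z=p["range_z"];v,u=np.mgrid[:384,:512]
    c=np.stack([(u-K[0,2])/K[0,0]*z,-(v-K[1,2])/K[1,1]*z,-z],-1)
    R=w(p,np.eye(3)[0])-w(p,np.zeros(3))
    from scipy.spatial.transform import Rotation as Ro
    M=np.array(p["attitude"],float)
    if M.shape!=(3,3): M=Ro.from_quat(M).as_matrix()
    C=c@M.T+np.array(p["origin"]);C[z==0]=np.nan
    return C
E
python3 - <<'E'
from h import *
H={}
for c in("top","side"):
    C=cloud(get_image(c)).reshape(-1,3);C=C[np.isfinite(C[:,0])]
    for x,y,z in C:
        if .3<x<.75 and -.05<y<.45 and z<.7:
            k=(int(x//.02),int(y//.02));H[k]=max(H.get(k,-1),z)
print("cols y*100:",[2*j for j in range(22,-3,-1)])
for i in range(37,14,-1): print(2*i,' '.join('%4d'%(H[(i,j)]*1000) if (i,j) in H else '   .' for j in range(22,-3,-1)))
for c in("top","side"):
    p=get_image(c)
    for t in("tab_mid","lens_wide","camera_mid","stand","optical_axis"):
        r=place_of(p,t);print(t,[(round(a["score"],2),np.round(w(p,a["position"]),4)) for a in r[:3]])
    s=silhouettes(p,"stand")
    if s and c=="top":
        C=cloud(p);m=s[0]["pixels"]&(C[...,2]>.005)&(C[...,2]<.03);q=C[m][:,:2].astype(np.float32);r=cv2.minAreaRect(q*1000);print(r)
E
```

```text
cols y*100: [44, 42, 40, 38, 36, 34, 32, 30, 28, 26, 24, 22, 20, 18, 16, 14, 12, 10, 8, 6, 4, 2, 0, -2, -4]
74   10    6  498  554  557  558  559  558  581  581  581  581  581  575  541  541  544  547  513  498  497  497  498  498  499
72    8    9  498  555  558  558  557  555  581  581  582  581  582  545  543  544  544  544  499  500  498  500  497  500  517
70    9   10  499  498  498  497  499  500  532  531  530  547  579  544  499  499  498  499  498  498  497  497  500  498  498
68    9    8  409  495  493  353  495  494  499  501  512  527  561  493  494  493  497  495  489  494  484  497  495  489  492
66   18   12    8    8    9    7  415  459  484  498  506  517   17   19   18    8   45   50   54   42   99   58  123  179  207
64   20   22   19   14    7   13   19   16  255  288  294  263  259   23   19   10    5    7    5    5    7   50   34   26   25
62   23   22   19    7   12   14   21   19  258  285  293  265  255   31   35   28    5    8    8    8    6    7   32   27   22
60   21   21   20    7    7   10   28   33   34  260  243  271   28   38   33   33   10    4   1
[... 2036 characters left out ...]
33])), (0.17, array([0.5692, 0.2405, 0.2055]))]
lens_wide [(0.81, array([0.5102, 0.1896, 0.2015]))]
camera_mid [(0.67, array([0.5667, 0.2383, 0.2513]))]
stand [(0.82, array([0.5255, 0.2325, 0.0011]))]
optical_axis [(0.82, array([0.5692, 0.2408, 0.2013])), (0.73, array([0.5126, 0.1902, 0.2028])), (0.61, array([0.5271, 0.2322, 0.0008]))]
((568.9417114257812, 238.7524871826172), (187.8339385986328, 181.17636108398438), 9.429884910583496)
tab_mid []
lens_wide [(0.6, array([0.5114, 0.1895, 0.2024]))]
camera_mid [(0.83, array([0.5691, 0.2392, 0.2605]))]
stand [(0.79, array([ 0.5261,  0.2328, -0.0059]))]
optical_axis [(0.93, array([0.5666, 0.2441, 0.2034])), (0.53, array([0.5251, 0.2297, 0.2003]))]
```

```bash
cat >> h.py <<'E'
A=np.array([.526,.232]);YAW=np.radians(9.4)
def goto(ang,r,z):
    """row (x,y,z,roll) from measured pose to finger at world angle ang deg about turret axis, tool x inward"""
    from scipy.spatial.transform import Rotation as Ro
    o=observe();R=Ro.from_quat(o["orientation"]).as_matrix();a=np.radians(ang)
    t=np.array([*(A+r*np.array([np.cos(a),np.sin(a)])),z])
    d=R.T@(t-o["tcp_pos"])/.3
    yaw=np.arctan2(R[1,0],R[0,0]);ro=-((a+np.pi-yaw+np.pi)%(2*np.pi)-np.pi)/(np.pi/2)
    print("row",np.round([*d,ro],3),"f",np.round(o["ft_force"],1),"t",o["time"],"open",round(float(o["opening"]),2))
E
python3 -m inch '[[0,0.08,0.03,-0.06,0.07],[0,0.18,0.07,-0.1,0.14],[0,0.3,0.11,-0.1,0.21],[0,0.42,0.16,-0.1,0.28],[0,0.54,0.2,-0.1,0.35],[0,0.65,0.24,-0.1,0.42],[0,0.7,0.26,-0.1,0.49],[0,0.7,0.26,-0.1,0.56]]'
python3 -c "
from h import *
goto(96,.08,.26)"
```

```text
time: 2.27
tcp_pos: [0.4234, 0.4045, 0.2615]
orientation: [0.788, -0.615, 0.0, 0.0]
ft_force: [-0.3, 0.7, 0.2]
opening: 0.004
grip_force: 0.0
row [ 0.377 -0.229  0.005  0.09 ] f [-0.3  0.7  0.2] t 2.2667 open 0.0
```

```bash
python3 -m inch '[[0,0.05,-0.03,0,0.03],[0,0.12,-0.07,0,0.06],[0,0.19,-0.12,0,0.09],[0,0.26,-0.16,0,0.09],[0,0.32,-0.2,0,0.09],[0,0.36,-0.22,0,0.09],[0,0.377,-0.229,0,0.09],[0,0.377,-0.229,0,0.09]]'
python3 -c "
from h import *
goto(96,.08,.21)
p=get_image('wrist');save(p,'w1')
for t in('turret_axis','tab_mid','lens_wide','optical_axis','stand'):
    print(t,[(round(a['score'],2),np.round(w(p,a['position']),4)) for a in place_of(p,t)[:3]])
p=get_image('top');save(p,'t1')
a=cv2.imread('pics/w1.png');b=cv2.imread('pics/t1.png')[80:260,130:370]
cv2.imwrite('pics/b1.png',np.hstack([cv2.resize(a,(400,300)),cv2.resize(b,(400,300))]))
"
```

```text
time: 2.93
tcp_pos: [0.5167, 0.3144, 0.2612]
orientation: [0.746, -0.666, -0.0, 0.0]
ft_force: [-0.3, 0.0, 1.2]
opening: -0.001
grip_force: 0.0
row [ 0.01  -0.002  0.171  0.005] f [-0.3  0.   1.2] t 2.9333 open -0.0
turret_axis []
tab_mid []
lens_wide [(0.86, array([0.5108, 0.1917, 0.2055]))]
optical_axis []
stand []
```

View pics/b1.png

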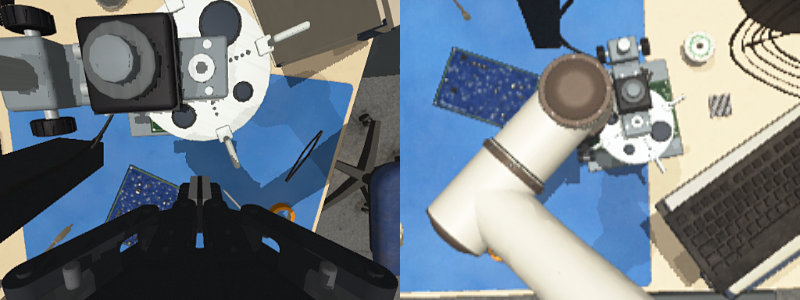

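The wrist view (left) shows the fingertips at about (200,190), and the left-hand tab just counter-clockwise of them at (230,150). The lens turret is visible at top right. Next I descend beside the tab.

```bash
python3 -m inch '[[0,0.01,0,0.03,0],[0,0.01,0,0.07,0],[0,0.01,0,0.11,0],[0,0.01,0,0.14,0],[0,0.01,0,0.16,0],[0,0.01,0,0.17,0],[0,0.01,0,0.17,0],[0,0.01,0,0.17,0]]'
python3 -c "
from h import *
f=lambda d:[round(float(v),3) for v in (.08*(1-np.cos(d))/.3,.08*np.sin(d)/.3,0,-d/(np.pi/2))]
print([[0]+f(np.radians(2.5*i)) for i in range(1,9)])
goto(96,.08,.21)"
```

```text
time: 3.95
tcp_pos: [0.5169, 0.3123, 0.2106]
orientation: [0.746, -0.666, 0.0, -0.0]
ft_force: [-0.2, -0.0, 0.2]
opening: -0.004
grip_force: 0.0
[[0, 0.0, 0.012, 0.0, -0.028], [0, 0.001, 0.023, 0.0, -0.056], [0, 0.002, 0.035, 0.0, -0.083], [0, 0.004, 0.046, 0.0, -0.111], [0, 0.006, 0.058, 0.0, -0.139], [0, 0.009, 0.069, 0.0, -0.167], [0, 0.012, 0.08, 0.0, -0.194], [0, 0.016, 0.091, 0.0, -0.222]]
row [ 0.003 -0.002  0.002  0.006] f [-0.2 -0.   0.2] t 3.95 open -0.0
```

```bash
python3 -m inch '[[0,0,0.012,0,-0.028],[0,0.001,0.023,0,-0.056],[0,0.002,0.035,0,-0.083],[0,0.004,0.046,0,-0.111],[0,0.006,0.058,0,-0.139],[0,0.009,0.069,0,-0.167],[0,0.012,0.08,0,-0.194],[0,0.016,0.091,0,-0.222]]'
python3 -c "
from h import *
goto(116,.08,.21)"
python3 -m inch '[[0,0,0.012,0,-0.028],[0,0.001,0.023,0,-0.056],[0,0.002,0.035,0,-0.083],[0,0.004,0.046,0,-0.111],[0,0.006,0.058,0,-0.139],[0,0.009,0.069,0,-0.167],[0,0.012,0.08,0,-0.194],[0,0.016,0.091,0,-0.222]]'
python3 -c "
from h import *
goto(136,.08,.21)
for c in ('wrist','side'):
  p=get_image(c);save(p,c+'2')
  for t in('tab_mid','lens_wide'):
    print(c,t,[(round(a['score'],2),np.round(x:=w(p,a['position']),4),np.degrees(np.arctan2(x[1]-A[1],x[0]-A[0]))) for a in place_of(p,t)[:3]])
"
```

```text
time: 4.62
tcp_pos: [0.4912, 0.3055, 0.2117]
orientation: [0.851, -0.525, 0.001, -0.003]
ft_force: [1.4, 1.8, -0.7]
opening: 0.004
grip_force: 1.0
row [0.004 0.003 0.006 0.007] f [ 1.4  1.8 -0.7] t 4.6167 open 0.0
time: 5.28
tcp_pos: [0.4687, 0.2892, 0.212]
orientation: [0.929, -0.369, 0.001, -0.002]
ft_force: [2.2, 3.5, -0.9]
opening: -0.003
grip_force: 2.3
row [0.003 0.004 0.007 0.007] f [ 2.2  3.5 -0.9] t 5.2833 open -0.0
wrist tab_mid []
wrist lens_wide [(0.57, array([0.5301, 0.1913, 0.206 ]), np.float64(-84.28456802915584))]
side tab_mid [(0.63, array([ 0.5849,  0.0571, -0.0019]), np.float64(-71.38913281616406)), (0.51, array([0.5706, 0.2375, 0.2957]), np.float64(7.0132447085072895))]
side lens_wide [(0.87, array([0.5324, 0.1911, 0.2029]), np.float64(-81.10599851038116))]
```

```bash
python3 -m inch '[[0,0,0.012,0,-0.028],[0,0.001,0.023,0,-0.056],[0,0.002,0.035,0,-0.083],[0,0.004,0.046,0,-0.111],[0,0.006,0.058,0,-0.139],[0,0.009,0.069,0,-0.167],[0,0.012,0.08,0,-0.194],[0,0.016,0.091,0,-0.222]]'
python3 -c "
from h import *
goto(156,.08,.21)"
python3 -m inch '[[0,0,0.012,0,-0.028],[0,0.001,0.023,0,-0.056],[0,0.002,0.035,0,-0.083],[0,0.004,0.046,0,-0.111],[0,0.006,0.058,0,-0.139],[0,0.009,0.069,0,-0.167],[0,0.012,0.08,0,-0.194],[0,0.016,0.091,0,-0.222]]'
python3 -m inch '[[0,0,0.012,0,-0.028],[0,0.001,0.023,0,-0.056],[0,0.002,0.035,0,-0.083],[0,0.004,0.046,0,-0.111],[0,0.006,0.058,0,-0.139],[0,0.009,0.069,0,-0.167],[0,0.012,0.08,0,-0.194],[0,0.016,0.091,0,-0.222]]'
python3 -c "
from h import *
goto(196,.08,.21)
for c in ('wrist','side','top'):
  p=get_image(c);save(p,c+'3')
  for t in('tab_mid','lens_wide'):
    print(c,t,[(round(a['score'],2),np.round(x:=w(p,a['position']),4),np.degrees(np.arctan2(x[1]-A[1],x[0]-A[0]))) for a in place_of(p,t)[:3]])
a=cv2.imread('pics/wrist3.png');b=cv2.imread('pics/top3.png')[80:260,130:370]
cv2.imwrite('pics/b3.png',np.hstack([cv2.resize(a,(400,300)),cv2.resize(b,(400,300))]))
"
```

```text
time: 6.25
tcp_pos: [0.4522, 0.2649, 0.2105]
orientation: [0.979, -0.203, -0.0, -0.0]
ft_force: [-1.3, 2.8, 2.8]
opening: -0.0
grip_force: 1.6
row [0.003 0.    0.002 0.006] f [-1.3  2.8  2.8] t 6.25 open -0.0
time: 6.92
tcp_pos: [0.4453, 0.2375, 0.2103]
orientation: [1.0, -0.03, -0.001, 0.0]
ft_force: [-1.5, 2.7, 2.7]
opening: -0.002
grip_force: 1.6
time: 7.58
tcp_pos: [0.448, 0.2095, 0.2101]
orientation: [0.99, 0.144, -0.001, 0.001]
ft_force: [-2.6, 1.7, 3.6]
opening: 0.002
grip_force: 1.7
row [ 0.004 -0.     0.     0.006] f [-2.6  1.7  3.6] t 7.5833 open 0.0
wrist tab_mid []
wrist lens_wide [(0.66, array([3.984e-01, 4.830e-01, 2.000e-04]), np.float64(116.95090034867643))]
side tab_mid [(0.64, array([0.5877, 0.2678, 0.2128]), np.float64(30.1578764783172))]
side lens_wide [(0.9, array([0.566 , 0.2175, 0.2022]), np.float64(-19.953498122284877))]
top tab_mid [(0.61, array([0.593 , 0.2711, 0.2091]), np.float64(30.281887916018494))]
top lens_wide [(0.78, array([0.5648, 0.2188, 0.2047]), np.float64(-18.706547562951695))]
```

View pics/b3.png

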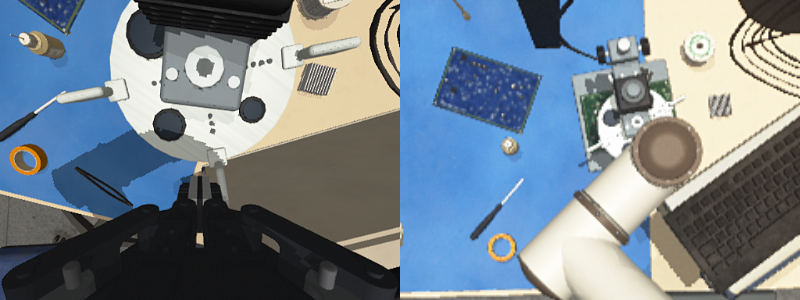

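The tab is against the fingertips at (215,165) in the wrist view, and the widest lens is roughly 26° short of home. I'll continue the push.

```bash
python3 -m inch '[[0,0,0.012,0,-0.028],[0,0.001,0.023,0,-0.056],[0,0.002,0.035,0,-0.083],[0,0.004,0.046,0,-0.111],[0,0.006,0.058,0,-0.139],[0,0.009,0.069,0,-0.167],[0,0.012,0.08,0,-0.194],[0,0.016,0.091,0,-0.222]]'
python3 -c "
from h import *
goto(216,.08,.21)
for c in ('side','top'):
  p=get_image(c);save(p,c+'4')
  for t in('tab_mid','lens_wide'):
    print(c,t,[(round(a['score'],2),np.round(x:=w(p,a['position']),4),np.degrees(np.arctan2(x[1]-A[1],x[0]-A[0]))) for a in place_of(p,t)[:3]])
"
```

```text
time: 8.7
tcp_pos: [0.4598, 0.1862, 0.2098]
orientation: [0.95, 0.313, -0.001, -0.001]
ft_force: [-6.7, 4.9, 2.3]
opening: -0.001
grip_force: 4.0
row [ 0.002  0.006 -0.001  0.005] f [-6.7  4.9  2.3] t 8.7 open -0.0
side tab_mid [(0.76, array([0.5748, 0.2851, 0.211 ]), np.float64(47.44117275709527))]
side lens_wide [(0.81, array([0.566 , 0.2321, 0.2051]), np.float64(0.19811205274656682)), (0.25, array([0.569 , 0.2394, 0.2599]), np.float64(9.779411356613274))]
top tab_mid [(0.82, array([0.5771, 0.2919, 0.21  ]), np.float64(49.55336316822205))]
top lens_wide [(0.76, array([0.5659, 0.2341, 0.2051]), np.float64(3.061187616605523))]
```

```bash
python3 -m inch '[[0,0,0.003,0,-0.006],[0,0,0.005,0,-0.011],[0,0,0.008,0,-0.017],[0,0,0.011,0,-0.022],[0,0.001,0.014,0,-0.033],[0,0.001,0.014,0,-0.033],[0,0.001,0.014,0,-0.033],[0,0.001,0.014,0,-0.033]]'
python3 -c "
from h import *
goto(219,.08,.21)
for c in ('side','top'):
  p=get_image(c);save(p,c+'5')
  for t in('tab_mid','lens_wide'):
    print(c,t,[(round(a['score'],2),np.round(x:=w(p,a['position']),4),np.degrees(np.arctan2(x[1]-A[1],x[0]-A[0]))) for a in place_of(p,t)[:3]])
"
```

```text
time: 9.67
tcp_pos: [0.4643, 0.182, 0.2104]
orientation: [0.942, 0.337, 0.0, 0.0]
ft_force: [-0.2, 0.3, 0.8]
opening: 0.003
grip_force: 0.1
row [-0.002 -0.     0.001  0.004] f [-0.2  0.3  0.8] t 9.6667 open 0.0
side tab_mid [(0.73, array([0.5709, 0.2934, 0.21  ]), np.float64(53.81303208695564))]
side lens_wide [(0.63, array([0.5679, 0.2352, 0.2047]), np.float64(4.394591261875244))]
top tab_mid [(0.81, array([0.574 , 0.2937, 0.2091]), np.float64(52.12724761876134))]
top lens_wide [(0.65, array([0.5655, 0.2338, 0.2039]), np.float64(2.6577855997375726))]
```

Contact force dropped to zero after the lobe, so the detent has clicked home. I'll back off, rise and verify.

```bash
python3 -m inch '[[0,0,-0.03,0,0],[0,0,-0.06,0,0],[0,0,-0.06,-0.08,0],[0,0,-0.06,-0.18,0],[0,0,-0.06,-0.28,0],[0,0,-0.06,-0.36,0],[0,0,-0.06,-0.42,0],[0,0,-0.06,-0.42,0]]'
python3 -c "
from h import *
from scipy.spatial.transform import Rotation as Ro
for c in ('side','top'):
  p=get_image(c);save(p,c+'6')
  for t in('tab_mid','lens_wide','capture_top','camera_mid'):
    print(c,t,[(round(a['score'],2),np.round(x:=w(p,a['position']),4),np.degrees(np.arctan2(x[1]-A[1],x[0]-A[0]))) for a in place_of(p,t)[:3]])
  C=cloud(p).reshape(-1,3);m=(C[:,2]>.2935)&(C[:,2]<.31)&(np.hypot(C[:,0]-.5675,C[:,1]-.239)<.03);print(m.sum(),C[m].mean(0), (C[m].max(0)+C[m].min(0))/2)
o=observe();R=Ro.from_quat(o['orientation']).as_matrix();print(np.round(R.T@(np.array([.5675,.2388,.32])-o['tcp_pos'])/.3,3),o['tcp_pos'],o['time'])
a=cv2.imread('pics/side6.png')[100:280,100:340];b=cv2.imread('pics/top6.png')[80:260,130:370]
cv2.imwrite('pics/b6.png',np.hstack([cv2.resize(a,(400,300)),cv2.resize(b,(400,300))]))
"
```

```text
time: 10.63
tcp_pos: [0.4538, 0.1976, 0.341]
orientation: [0.941, 0.337, 0.005, -0.001]
ft_force: [0.2, 0.4, 0.8]
opening: -0.002
grip_force: 0.0
side tab_mid [(0.97, array([0.5688, 0.2936, 0.2063]), np.float64(55.22527043149076))]
side lens_wide [(0.61, array([0.5642, 0.2314, 0.2024]), np.float64(-0.9558845289440371))]
side capture_top [(0.52, array([0.5709, 0.2352, 0.2952]), np.float64(4.02945587329854))]
side camera_mid []
44 [0.56767478 0.24120754 0.29781674] [0.56838034 0.23985385 0.29743853]
top tab_mid [(0.82, array([0.574 , 0.2962, 0.2118]), np.float64(53.24498362638407)), (0.29, array([ 0.3274,  0.4814, -0.0006]), np.float64(128.5340690314183))]
top lens_wide [(0.73, array([0.5658, 0.2329, 0.2033]), np.float64(1.3220152698641954)), (0.29, array([0.574 , 0.2972, 0.2091]), np.float64(53.65619681346155)), (0.23, array([0.566 , 0.2411, 0.2545]), np.float64(12.828267174804669))]
top capture_top [(0.56, array([0.5671, 0.2365, 0.2978]), np.float64(6.238521248394007))]
top camera_mid [(0.86, array([0.5668, 0.2392, 0.2527]), np.float64(9.977310777661808))]
59 [0.56619377 0.23833433 0.29895962] [0.56316113 0.24204891 0.29946376]
[0.387 0.133 0.052] [0.45256983 0.19603523 0.33572976] 11.1333
```

View pics/b6.png

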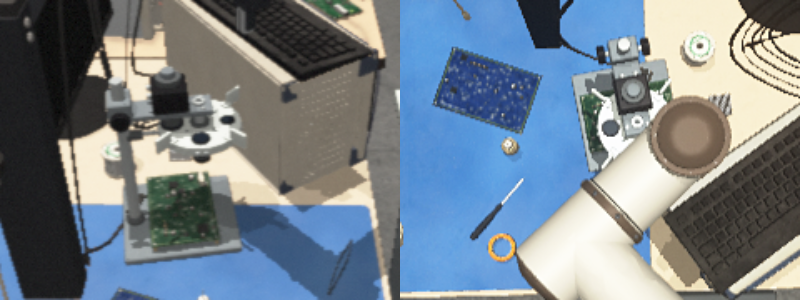

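The two visible lenses sit symmetrically at (172,127) and (202,138) in the side view, with the fingers clear. One depth check of the tabs' angles, then the button.

```bash
python3 -c "
from h import *
for c in ('side','top'):
  C=cloud(get_image(c)).reshape(-1,3);d=C[:,:2]-A;r=np.hypot(*d.T)
  m=(C[:,2]>.208)&(C[:,2]<.226)&(r>.067)&(r<.093);a=np.degrees(np.arctan2(d[m][:,1],d[m][:,0]))
  print(c,np.histogram(a,36,(-180,180))[0], (np.degrees(np.angle(np.exp(4j*np.radians(a)).mean()))/4)%90)
"
```

```text
side [ 0  0  0  0 11 20  0  0  0  0  0  0  0  0  0  0  0  0  0  0  0  0  6 41
  0  0  0  0  0  0  0 25 19  0  0  0] 50.69603598311935
top [ 0  0  0  0  0  0  0  0  0  0  0  0  0  9 12  0  0  0  0  0  0  0  6 16
  0  0  0  0  0  0  0  4 18  0  0  0] 51.02634891777225
```

```bash
python3 -m inch '[[0,0.06,0.02,0,0],[0,0.14,0.05,0,0],[0,0.22,0.08,0,0],[0,0.3,0.1,0,0],[0,0.36,0.125,0,0],[0,0.387,0.133,0,0],[0,0.387,0.133,0.03,0],[0,0.387,0.133,0.05,0]]'
python3 -c "
from h import *
from scipy.spatial.transform import Rotation as Ro
o=observe();R=Ro.from_quat(o['orientation']).as_matrix();print(np.round(R.T@(np.array([.567,.2388,.30])-o['tcp_pos'])/.3,3),o['tcp_pos'],o['ft_force'])
"
```

```text
time: 11.9
tcp_pos: [0.5672, 0.2387, 0.3199]
orientation: [0.942, 0.337, -0.001, -0.0]
ft_force: [0.0, 0.4, -0.2]
opening: 0.0
grip_force: 0.0
[-0.    -0.001  0.066] [0.56720967 0.23872292 0.31986513] [ 0.01872936  0.40247065 -0.22175552]
```

```bash
python3 -c "
from h import *
p=get_image('side');C=cloud(p);save(p,'s7')
s=silhouettes(p,'stand');print(len(s))
m=s[0]['pixels']&(C[...,2]>.006)&(C[...,2]<.022);q=C[m][:,:2]
print(m.sum(),cv2.minAreaRect((q*1000).astype(np.float32)))
xs=np.arange(.47,.66,.008);pts=np.array([(x,q[(abs(q[:,0]-x)<.004),1].max()) for x in xs if (abs(q[:,0]-x)<.004).any()])
k=np.polyfit(pts[:,0],pts[:,1],1);res=pts[:,1]-np.polyval(k,pts[:,0]);g=abs(res)<.004;k=np.polyfit(pts[g,0],pts[g,1],1);print(np.degrees(np.arctan(k[0])),g.sum(),len(g),np.round(res*1000,1))
a=p['image'][100:240,140:330][:,:,::-1];cv2.imwrite('pics/s7c.png',cv2.resize(a,(800,590),interpolation=cv2.INTER_CUBIC))
"
```

```text
1
1417 ((598.75, 72.09797668457031), (218.81289672851562, 531.9461669921875), 13.435564994812012)
9.54007133934349 21 24 [ -2.5  -1.7  -1.   -0.8  -0.4  -2.7   0.1  -0.2   0.2  -0.1   2.8   0.4
   1.9   2.    1.6   1.9   1.6   2.2   1.8   3.4   3.9   5.2   4.9 -24.7]
```

View pics/s7c.png

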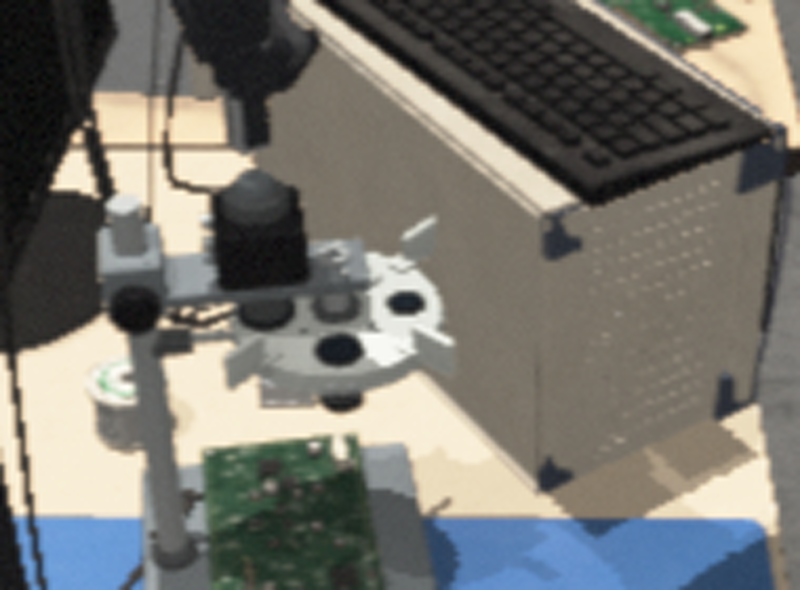

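The widest lens is under the camera at crop (265,308); the 24 mm lens is at (340,348) and the 18 mm lens at (405,302). I'll intersect these pixels with the z=0.204 plane to get the disc angle.

```bash
python3 -c "
from h import *
p=get_image('side');K=np.array(p['mtx']);O=np.array(p['origin']);P=[]
for u,v in((265,308),(340,348),(405,302)):
  u=140+(u+.5)*190/800;v=100+(v+.5)*140/590
  d=w(p,[(u-K[0,2])/K[0,0],-(v-K[1,2])/K[1,1],-1])-O;x=O+d*(.204-O[2])/d[2];P.append(x[:2]);e=x[:2]-A
  print(np.round(x,4),np.hypot(*e),np.degrees(np.arctan2(e[1],e[0])))
e=P[0]-P[2];print('front->wide',np.degrees(np.arctan2(e[1],e[0])),np.hypot(*e))
e=P[1]-P[2];print('expect yaw+45',np.degrees(np.arctan2(e[1],e[0])),np.hypot(*e))
"
```

```text
[0.5664 0.238  0.204 ] 0.04088252545663435 8.482794959151597
[0.5192 0.2767 0.204 ] 0.045232523045596884 98.66260100093264
[0.4829 0.2317 0.204 ] 0.04308532391125355 -179.6600265804819
front->wide 4.304395468371575 0.08375608860661427
expect yaw+45 51.112450043206636 0.05777667079908461
```

Within the 2 mm calibration, the lens is under the optical axis. The force snap and the tab's jump from 48.5° to 54° confirm the click. Pressing now.

```bash
python3 -m inch '[[0,0,0,0.03,0],[0,0,0,0.05,0],[0,0,0,0.06,0],[0,0,0,0.068,0],[0,0,0,0.075,0],[0,0,0,0.08,0],[0,0,0,0.085,0],[0,0,0,0.085,0]]'
```

```text
time: 12.72
tcp_pos: [0.5677, 0.2388, 0.2962]
orientation: [0.942, 0.337, 0.0, 0.0]
ft_force: [-1.8, -0.0, 3.2]
opening: -0.004
grip_force: 1.4
```

```bash
python3 -m inch '[[0,0,0,0.004,0],[0,0,0,0.008,0],[0,0,0,0.011,0],[0,0,0,0.011,0],[0,0,0,0.011,0],[0,0,0,0.011,0],[0,0,0,0.011,0],[0,0,0,0.011,0]]'
```

```text
time: 13.38
tcp_pos: [0.5678, 0.2388, 0.2941]
orientation: [0.941, 0.337, 0.001, 0.0]
ft_force: [-2.9, -1.0, 7.6]
opening: -0.003
grip_force: 3.4
```

7.6 N is well past the 4 N bottom force, so the button is fully down. Releasing straight up.

```bash
python3 -m inch '[[0,0,0,-0.03,0],[0,0,0,-0.06,0],[0,0,0,-0.1,0],[0,0,0,-0.15,0],[0,-0.1,0,-0.2,0],[0,-0.2,0,-0.2,0],[0,-0.3,0,-0.2,0],[0,-0.35,0,-0.2,0]]'
python3 -m inch '[[0,-0.05,0,0,0],[0,-0.1,0,0,0],[0,-0.1,0,0,0],[0,-0.1,0,0,0],[0,-0.1,0,0,0],[0,-0.1,0,0,0],[0,-0.1,0,0,0],[0,-0.1,0,0,0]]'
python3 -c "
from h import *
for c in ('side','top'):
  p=get_image(c);save(p,c+'8')
  for t in('tab_mid','lens_wide','capture_top'):
    print(c,t,[(round(a['score'],2),np.round(w(p,a['position']),4)) for a in place_of(p,t)[:2]])
  C=cloud(p).reshape(-1,3);m=(C[:,2]>.2935)&(C[:,2]<.31)&(np.hypot(C[:,0]-.5675,C[:,1]-.239)<.012);print(m.sum(),np.median(C[m],0))
o=observe();print(o['tcp_pos'],o['ft_force'],o['time'])
a=cv2.imread('pics/side8.png')[100:280,100:340];b=cv2.imread('pics/top8.png')[80:260,130:370]
cv2.imwrite('pics/b8.png',np.hstack([cv2.resize(a,(400,300)),cv2.resize(b,(400,300))]))
"
```

```text
time: 14.05
tcp_pos: [0.4848, 0.1708, 0.3535]
orientation: [0.942, 0.337, 0.001, -0.0]
ft_force: [-0.8, 0.4, -0.0]
opening: 0.0
grip_force: 0.0
time: 14.72
tcp_pos: [0.4638, 0.1536, 0.3521]
orientation: [0.942, 0.337, -0.0, 0.0]
ft_force: [-0.6, -0.1, 0.6]
opening: 0.001
grip_force: 0.0
side tab_mid [(0.7, array([0.5712, 0.2905, 0.2083]))]
side lens_wide [(0.98, array([0.5661, 0.2364, 0.2062]))]
side capture_top [(0.54, array([0.5718, 0.236 , 0.2969]))]
46 [0.56683435 0.24196164 0.29751798]
top tab_mid [(0.5, array([ 0.3286,  0.4816, -0.0019]))]
top lens_wide [(0.91, array([0.5631, 0.2358, 0.2049])), (0.4, array([0.566 , 0.2367, 0.3034]))]
top capture_top [(0.62, array([0.5685, 0.2401, 0.2999])), (0.47, array([0.5657, 0.2399, 0.2529]))]
56 [0.56725926 0.23840754 0.29905201]
[0.46341261 0.15326747 0.35251905] [ 0.70731555 -0.52945624  0.02222483] 15.1167
```

View pics/b8.png

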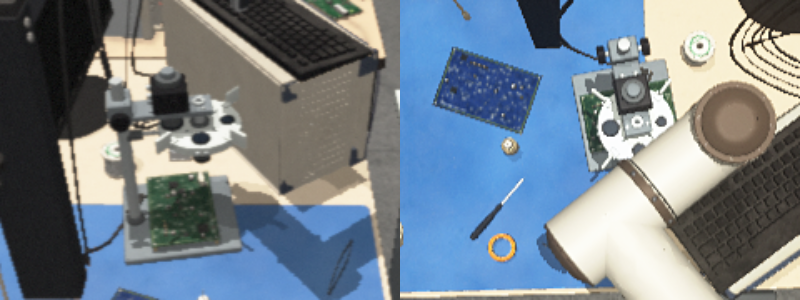

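Both views show the turret symmetric with the widest lens under the camera, the button up again at 0.299 m, the arm clear and the loose things unmoved.

```bash
python3 -c "
from workcell import close_job
print(close_job())"
```

```text
the job is handed in; nothing more can be done
None
```

I pushed the turret round until the widest lens clicked in under the camera, pressed the capture button fully down and let it come up, and handed the job in at about 15 s with the robot clear of everything; hand-in returned no verdict.

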